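Shut and bolt the deck hatch

ROBOT

A 7-joint arm with a two-finger parallel gripper is mounted at the origin on the work surface. World frame = base frame: x ahead of the robot, y to its left, z up, the work surface at z = 0. Lengths are in mm, angles in rad, forces in N, time in s.
With the tool pointing down it reaches from about 400 to 875 mm from the base axis. Payload 4.4 kg.
Tool frame: the origin (TCP) lies midway between the tips of the shut fingers; the grasp point (between the pads) lies 19 mm behind it (ctrl.pinch_z is the distance from the TCP to the grasp point, in mm); z points along the fingers, y is the line along which they close (so a half turn about z gives the same grasp; the last joint's range is limited). The gripper opens to 85 mm and grips with 20 to 120 N. Pads are 22 mm wide; open, the fingers measure 114 mm over their backs; the gripper's body (76 mm by 85 mm) begins 54 mm behind the grasp point. The pads swing forward as they close: fully open they stand 13 mm farther back than shut.
Start: joints at [1.064, 0.628, 0.038, 1.517, -0.027, 0.996, -0.02], TCP at [277.359, -587.869, 231.313] pointing down, gripper open.
Joint ranges: [-3.06, 3.06], [-0.37, 2.12], [-1.25, 1.32], [0.18, 2.47], [-1.1, 4.24], [0.23, 1.98], [-2.94, 2.94]. Speed limits (rad/s): [2.57, 2.57, 3.14, 3.14, 3.14, 3.14, 3.14].

INTERFACE

Orientations are given as [roll, pitch, yaw] about the fixed x, y, z axes, in that order (R = Rz(yaw) Ry(pitch) Rx(roll)).
In Python, from cell import read_state, cams, order, ctrl gives the robot as it stands.
- The arm moves only by the tool move_arm, never from a script. Its argument "targets" is text: rows parted by semicolons, each of 7 numbers parted by spaces: the gripper's target within -1 to 1 (fully open at 1, half-way at 0, shut at -1), then the shift along the tool's x, y, z in cm, then the turn, a rotation vector about the tool's x, y, z in degrees. A call has 1 to 5 rows; each row shifts and turns the commanded pose from where the row before left it, along the tool's axes as they then stand; what a row does not reach is not made up. A row lasts 1/12 s, in which the tool goes at most 41.7 mm and 7.16 degrees, less where a joint would pass 70% of its speed; a pose out of reach is approached as far as the arm can. A call with a gripper value outside its range is refused whole. The fingers move at their own pace and stop on an object; the grip force is fixed at half the most. Time passes only in rows, so rows that do not move let the fingers close. It gives the time, the measured TCP pose, the force, the opening and the grip force at its end, in the units of the state.
- read_state(): the state, without advancing time (a new reading comes with each control period).
- cams.get_image(name): name is "scene" or "top"; returns a dict with "color" (480x640x3 uint8, red, green, blue), "fovy" (degrees; the focal length in pixels is half the picture's height over the tangent of half this angle, whatever the lens; pixels are square), "cx", "cy" (the principal point, pixels), "k1" (the pictures are not rectified: a ray, as slopes to the right and down, at radius r is drawn at 1 + k1 r^2 times it, then the intrinsics apply), "rvec" (rotation vector, rad) and "tvec" (3), from world to camera coordinates, as OpenCV has them. Camera axes: x right, y down, z forward; pixel columns grow to the right and rows downward; lengths in mm; the calibration is good to about 2 mm. A picture is of the moment at which its call begins. There is no depth.
- order.finish_job(): hands the job in; it is judged then, once.
The state is a dict: "clock": time; "qpos": joint angles; "qd": joint speeds; "tau": joint torques, N m; "eef_pos": TCP position; "tool_rot": TCP orientation; "force": force on the tool from outside, world axes, zero at the start; "torque": the same for the moment, N m; "width": finger opening in mm; "gripper_force": force on a finger pad.
Only numpy, scipy, OpenCV 4.12 (cv2) and the standard library are available. Lean on these libraries where they do the work, as an engineer would, in place of code of your own. Each camera call takes 0.05 s, during which the arm holds its last target. There are 200 camera calls.

TASK

Push the open hatch lid on the mahogany deck section down with your fingertips until it is flush with the deck, then push the red tab of the bolt fully home so that the hatch is bolted shut. Only push, do not pick anything up; do not push the bolt while the lid is still up, do not shove the deck section along the bench, and leave everything else as it stands.

Things in the scene. Friction and masses are not known exactly. Their poses are not given: they have to be found in the camera images.
- deck: the deck section: mahogany panel with white seams on a box frame, 360 (x) x 400 (y) x 90 high, 5 kg, standing loose on the bench. Origin at the centre of its underside; z up. The square hatch opening spans its x -110..110, y -80..120; the lid is hinged along the opening's +y side, the bolt sits on the deck along its -y side
- hinge_mid (a point): middle of the lid's hinge line, at deck x 0, y 120, z 90 (the deck's top surface); the hinge line runs along the deck's x. Moves and turns with the deck
- hatch_lid (a joint): angle in rad of the hatch lid (light wood, dark seams): 0 = shut, outer face flush with the deck (z 90); grows as the lid swings up about the hinge line, 1.6 at most; starts 0.7 to 1.25. Lid 216 wide (along deck x), 198 from hinge line to free edge, 18 thick, about 0.45 kg. Stiff hinge (about 0.8 N m of friction): the lid stays where it is left; 2 to 9 N near the free edge move it
- lid_edge (a point): middle of the lid's free edge, on the outer (seamed) face, 198 from the hinge line. At lid angle t a point of that face at distance r from the hinge is at deck y 120 - r cos t, z 90 + r sin t; the face looks towards deck (y sin t, z cos t), away from the bolt. A brass keeper loop 20 high, 174 to 186 from the hinge at deck x -45..-15, and the brass bolt plate block nothing
- deck_bolt (a joint): barrel bolt travel in m: 0 = drawn back, 0.045 = fully home against its stop, its rod through the lid's keeper. It slides along the deck's +y (towards the lid) and starts at 0 to 0.012; about 2 N of friction, no spring, stays where it is left
- bolt_tab (a point): middle of the top of the bolt's red upright thumb tab: 34 wide along deck x, 8 thick along y, reaching from 4 to 32 above the deck; at travel q it is at deck x -30, y -142 + q (mm), z 122. Moves with the bolt
- cleat: brass mooring cleat, 112 long, 24 wide, 38 high, lying loose on the deck section near its -y, +x corner; origin at the centre of its underside. To be left alone
- wax_tin: small round tin with a blue band, 54 diameter, 42 high, standing loose on the deck section near its +y, +x corner; origin at the centre of its underside. To be left alone
- mallet: wooden mallet lying on the bench, head 65 x 115 x 68, handle 28 thick, 270 long overall; origin under the head's handle side. To be left alone
- glue: glue bottle with yellow label and red cap, 60 diameter, 150 high, standing on the bench; origin at the centre of its underside. To be left alone
- screwdriver: screwdriver lying on the bench; origin under its middle. To be left alone
- sanding_block: cork sanding block 120 x 65 x 25 on the bench; origin at the centre of its underside. To be left alone
- propeller: three-bladed brass boat propeller, 165 diameter, hub 44 diameter and 50 high, lying on the bench; origin at the centre of the hub's underside. To be left alone
- mug: blue mug, 76 diameter, 90 high, on the bench; origin at the centre of its underside. To be left alone

How it is judged (in metres and radians):
On the way, in this order (a step that is already met when the one before it is completed fails the run):
1. the lid is shut flush while the bolt is still drawn back (value of joint hatch_lid below 0.03 rad and value of joint deck_bolt below 0.022 m), for 0.2 s.
2. the bolt is pushed home with the lid shut (value of joint hatch_lid below 0.03 rad and value of joint deck_bolt above 0.04 m), for 0.2 s.
At the end, for the whole second after the job is handed in: The lid is within 0.03 rad of shut, the bolt is at least 40 of its 45 mm home, the deck section stands at rest within 30 mm of where it started, and each of the other loose things is within 40 mm of where it started (all of step 2 and distance of deck from where it was at the start of the episode below 0.03 m and linear speed of deck below 0.02 m/s and distance of each of cleat, wax_tin, mallet, glue, screwdriver, sanding_block, propeller, mug from where it was at the start of the episode below 0.04 m); the robot touches nothing.
It fails at once if the bolt is pushed out while the lid is up (value of joint deck_bolt above 0.022 m and value of joint hatch_lid above 0.06 rad).
It fails at once if the deck section is lifted, tipped or shoved more than 30 mm (height (world z) of deck above 0.012 m or angle between deck's own z axis and vertical above 0.08 rad or distance of deck from where it was at the start of the episode above 0.03 m).
It fails at once if another loose thing is lifted, carried or knocked away (more than 40 mm) (distance of any of cleat, wax_tin, mallet, glue, screwdriver, sanding_block, propeller, mug from where it was at the start of the episode above 0.04 m).
It also fails if it takes over 54 s, if anything falls off the work surface, if the arm or the gripper's body presses on something with over 40 N, if the wrist force passes 120 N, or if a joint passes its speed limit or range.

## Working session

There is one attempt and no reset: what is moved stays moved. The work goes in short steps, Python scripts to look and compute and a tool call to move; the robot and the scene stay as the last step left them, time stands still between calls to the robot, and variables do not carry over. Pictures are saved under pics/ and viewed, at most 10 in all, crops included, and the job is handed in when it is done.

Besides the shell and the picture viewer there is one more tool, called after "Request:" as name(argument=value, ...) on one line, values as JSON. move_arm: Moves the arm, as the interface text tells. Its arguments: {"type":"object","properties":{"targets":{"type":"string"}},"required":["targets"]}

```bash
mkdir -p pics; ls
cat > h.py <<'E'
import numpy as np, cv2
from cell import read_state, cams, order, ctrl
from scipy.spatial.transform import Rotation as R
def cam(n):
    d=cams.get_image(n); d['f']=240/np.tan(np.radians(d['fovy'])/2)
    d['M']=cv2.Rodrigues(np.array(d['rvec'],float))[0]; d['t']=np.array(d['tvec'],float); return d
def proj(d,P):
    c=np.atleast_2d(P)@d['M'].T+d['t']; s=c[:,:2]/c[:,2:]; s=s*(1+d['k1']*(s**2).sum(1,keepdims=True))
    return s*d['f']+[d['cx'],d['cy']]
def atz(d,uv,z):
    s=(np.array(uv,float)-[d['cx'],d['cy']])/d['f']; u=s.copy()
    for _ in range(20): u=s/(1+d['k1']*(u@u))
    r=d['M'].T@np.r_[u,1]; o=-d['M'].T@d['t']; return o+r*(z-o[2])/r[2]
E
python3 - <<'E'
from h import *
for n in('scene','top'):
    d=cam(n); cv2.imwrite(f'pics/{n}0.png',d['color'][:,:,::-1]); print(n,d['f'],d['k1'],-d['M'].T@d['t'],d['M'][2])
print(read_state())
E
```

```text
pics
scene 564.7067266320195 -0.010741287889052112 [ 999.00113526  673.00540499 1487.91365845] [-0.28227277 -0.41687246 -0.86402514]
top 485.9762515714948 -0.12096238692035802 [ 358.92535908   19.1403095  1431.86316687] [ 0.16253411 -0.01437276 -0.98659824]
{'clock': 0.1, 'qpos': array([ 1.06417638,  0.6292661 ,  0.03845061,  1.51828212, -0.02698839,
        0.99631529, -0.01998994]), 'qd': array([ 1.72366704e-03, -5.21388693e-04, -2.18069678e-04, -2.64225546e-03,
       -7.27902023e-05, -1.56472606e-03,  2.29444411e-04]), 'tau': array([ 2.24110045e-03, -5.64530253e+01,  1.23007771e+00, -1.93975192e+01,
        1.12542347e-02,  5.38740322e-03,  1.59446762e-05]), 'eef_pos': array([ 277.11843978, -587.33164281,  230.46857005]), 'tool_rot': array([-3.13984024e+00,  3.20444131e-05,  4.40831294e-01]), 'force': array([-0.17037566, -0.03628808, -0.88356958]), 'torque': array([-0.03605756,  0.02841493, -0.04624349]), 'gripper_force': 0.0, 'width': 85.3728709987195}
```

View pics/scene0.png

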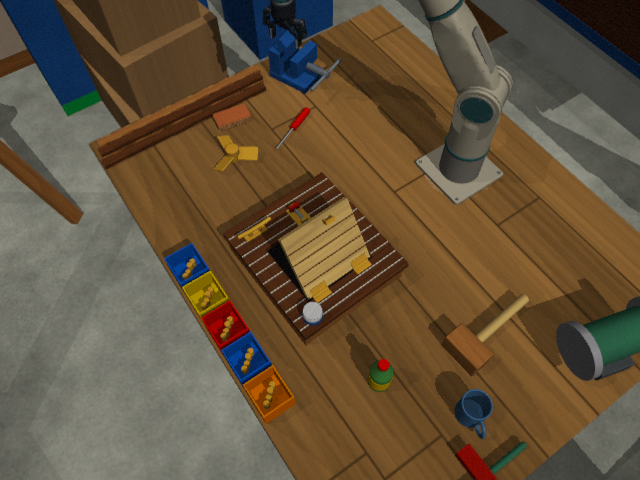

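View pics/top0.png

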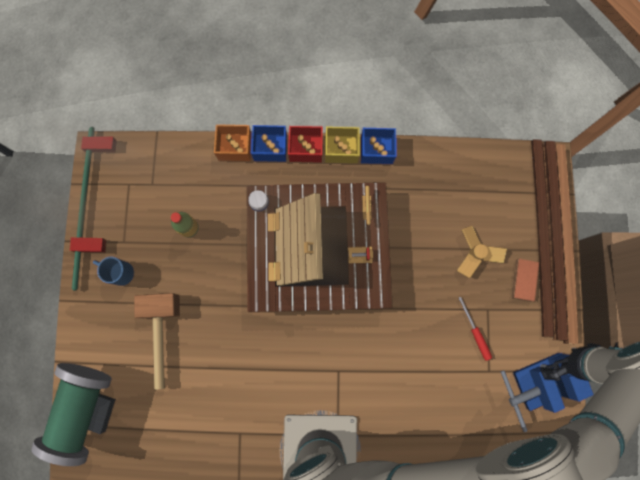

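The scene image shows the deck around (320,255) with its lid open. In the top image the deck corners are near (247,185), (386,183), (391,307) and (247,311), with the tab near (369,255). I'll zoom in on both views.

Run:
```python
import cv2,numpy as np
a=cv2.imread('pics/top0.png')[170:325,235:400]; b=cv2.imread('pics/scene0.png')[165:345,220:415]
cv2.imwrite('pics/tc.png',cv2.resize(a,None,fx=3.8,fy=3.8,interpolation=cv2.INTER_CUBIC)); cv2.imwrite('pics/sc.png',cv2.resize(b,None,fx=3.3,fy=3.3,interpolation=cv2.INTER_CUBIC))
```

```text
(no output)
```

View pics/tc.png

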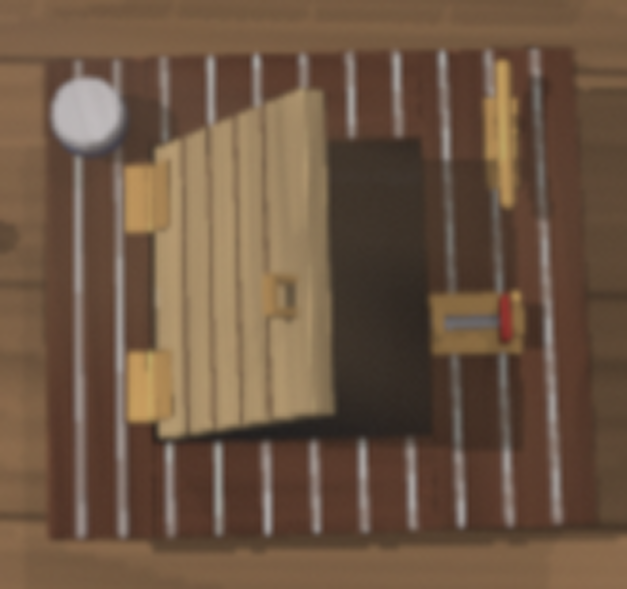

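View pics/sc.png

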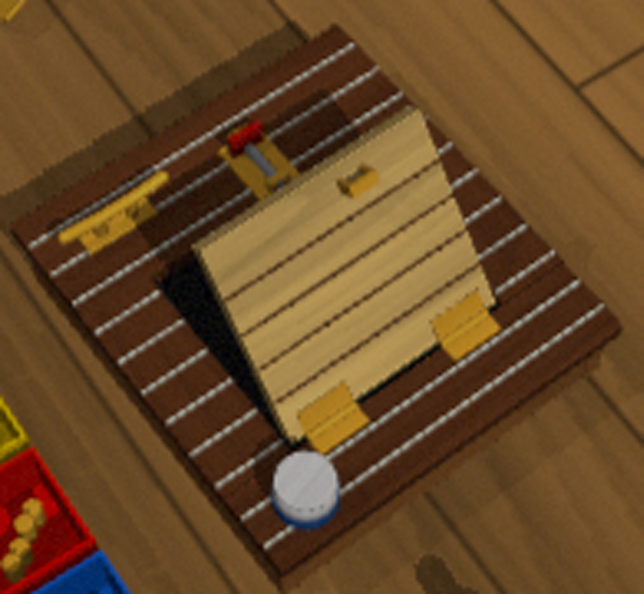

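Crop views: deck top corners in tc are (47,60), (575,48), (600,522), (50,538), and in sc (283,578), (12,230), (338,27), (620,327). The lid's free corners in sc are (198,247) and (415,110). The tab top is at tc (505,316) and sc (245,130). I'll fit the pose from these.

```bash
cat > fit.py <<'E'
from h import *
from scipy.optimize import least_squares
T,S=cam('top'),cam('scene')
tc=lambda p:(np.array(p)+.5)/3.8-.5+[235,170]; sc=lambda p:(np.array(p)+.5)/3.3-.5+[220,165]
C=[[180,200,90],[180,-200,90],[-180,-200,90],[-180,200,90]]
ut=tc([(47,60),(575,48),(600,522),(50,538)]); us=sc([(283,578),(12,230),(338,27),(620,327)])
W=lambda p,P:np.atleast_2d(P)@R.from_euler('z',p[2]).as_matrix().T+[p[0],p[1],0]
lid=lambda t:[[108,120-198*np.cos(t),90+198*np.sin(t)],[-108,120-198*np.cos(t),90+198*np.sin(t)]]
ul=sc([(198,247),(415,110)])
def f(p): return np.r_[(proj(T,W(p,C))-ut).ravel(),(proj(S,W(p,C))-us).ravel(),(proj(S,W(p,lid(p[3])))-ul).ravel(),
  (proj(T,W(p,[-30,-142+p[4],122]))-tc((505,316))).ravel(),(proj(S,W(p,[-30,-142+p[4],122]))-sc((245,130))).ravel()]
r=least_squares(f,[600,0,0,.9,5]); p=r.x; print(p); print(f(p).reshape(-1,2).round(1).tolist())
print('tab',W(p,[-30,-142+p[4],122]),'lid edge',W(p,lid(p[3])),'shut edge',W(p,lid(0)),'tin',atz(T,tc((87,112)),132), 'cleat',atz(S,sc((115,205)),128))
E
python3 fit.py
```

```text
[5.79464559e+02 1.69390765e+01 4.68266717e-02 9.35422414e-01
 5.91008449e+00]
[[-1.3, -0.2], [-1.0, -0.5], [-0.9, 0.7], [-1.5, 0.9], [-1.0, -1.6], [-1.5, -1.4], [-0.9, -1.3], [0.7, -0.5], [-0.7, 1.1], [0.3, -0.5], [-0.1, 0.1], [-0.6, 0.3]]
tab [[ 555.86775338 -120.40594835  122.        ]] lid edge [[687.22955837  24.48303539 249.36026907]
 [471.46633072  14.37217032 249.36026907]] shut edge [[690.99731874 -55.91998981  90.        ]
 [475.23409109 -66.03085488  90.        ]] tin [698.61937224 184.03912916 132.        ] cleat [ 689.13155071 -116.18905908  128.        ]
```

Request:
move_arm(targets="-1 0 0 -2 0 0 4.5;-1 0 0 -2 0 0 4.5;-1 0 0 -2 0 0 4.5;-1 0 0 -2 0 0 4.5;-1 0 0 -2 0 0 4.5")

```text
clock: 0.62
eef_pos: [277.3, -587.6, 332.0]
tool_rot: [-3.141, 0.0, 0.044]
force: [0.1, 0.4, 1.1]
width: 25.6
gripper_force: 0.0
```

Request:
move_arm(targets="-1 1.94 -3.49 0 0 0 0;-1 1.94 -3.49 0 0 0 0;-1 1.94 -3.49 0 0 0 0;-1 1.94 -3.49 0 0 0 0;-1 1.94 -3.49 0 0 0 0")

```text
clock: 1.03
eef_pos: [366.3, -407.0, 331.3]
tool_rot: [-3.141, -0.0, 0.048]
force: [0.6, -0.5, 0.5]
width: 0.1
gripper_force: 0.0
```

Request:
move_arm(targets="-1 1.94 -3.49 0 0 0 0;-1 1.94 -3.49 0 0 0 0;-1 1.94 -3.49 0 0 0 0;-1 1.94 -3.49 0 0 0 0;-1 1.94 -3.49 0 0 0 0")

```text
clock: 1.45
eef_pos: [454.8, -228.0, 331.4]
tool_rot: [3.141, -0.0, 0.048]
force: [1.7, -0.0, -0.3]
width: 0.3
gripper_force: 0.0
```

Request:
move_arm(targets="-1 1.94 -3.49 0 0 0 0;-1 1.94 -3.49 0 0 0 0;-1 1.94 -3.49 0 0 0 0;-1 1.94 -3.49 0 0 0 0;-1 1.94 -3.49 0 0 0 0")

```text
clock: 1.87
eef_pos: [543.3, -49.1, 331.4]
tool_rot: [3.142, -0.0, 0.048]
force: [0.2, -0.8, 0.8]
width: 0.4
gripper_force: 0.0
```

Request:
move_arm(targets="-1 1.94 -3.49 0 0 0 0;-1 1.94 -3.49 0 0 0 0;-1 1.94 -3.49 0 0 0 0;-1 0 0 0 0 0 0")

```text
clock: 2.2
eef_pos: [597.9, 67.3, 330.6]
tool_rot: [-3.134, -0.002, 0.06]
force: [-0.3, 1.5, -0.4]
width: 0.1
gripper_force: 0.0
```

Request:
move_arm(targets="-1 0 0.6 2.4 0 0 0;-1 0 0.6 2.4 0 0 0;-1 0 0 2.4 0 0 0;-1 0 0 1.6 0 0 0;-1 0 0 0.6 0 0 0")

```text
clock: 2.62
eef_pos: [594.6, 43.9, 234.4]
tool_rot: [3.141, 0.005, 0.048]
force: [0.2, -0.0, 0.3]
width: -0.1
gripper_force: 0.0
```

Request:
move_arm(targets="-1 0 0 0.6 0 0 0;-1 0 0.4 0.6 0 0 0;-1 0 0.6 0.6 0 0 0;-1 0 0.6 0.6 0 0 0")

```text
clock: 2.95
eef_pos: [598.2, 28.3, 214.1]
tool_rot: [-3.141, -0.003, 0.049]
force: [-0.5, 1.4, 2.6]
width: -0.1
gripper_force: 1.6
```

Request:
move_arm(targets="-1 0 0.6 0.8 0 0 0;-1 0 0.6 0.8 0 0 0;-1 0 0.6 0.8 0 0 0;-1 0 0.5 0.8 0 0 0;-1 0 0.45 0.8 0 0 0")

```text
clock: 3.37
eef_pos: [598.8, -0.4, 172.5]
tool_rot: [3.141, -0.0, 0.047]
force: [1.0, 0.7, 3.4]
width: 0.1
gripper_force: 1.3
```

Request:
move_arm(targets="-1 0 0.4 0.8 0 0 0;-1 0 0.35 0.8 0 0 0;-1 0 0.3 0.8 0 0 0;-1 0 0.3 0.8 0 0 0;-1 0 0.2 0.8 0 0 0")

```text
clock: 3.78
eef_pos: [599.1, -15.1, 132.3]
tool_rot: [3.141, 0.001, 0.048]
force: [-0.1, -1.2, 2.9]
width: -0.3
gripper_force: 1.2
```

Request:
move_arm(targets="-1 0 0.2 0.8 0 0 0;-1 0 0.1 0.8 0 0 0;-1 0 0 0.8 0 0 0;-1 0 0 0.8 0 0 0;-1 0 0 0.4 0 0 0")

```text
clock: 4.2
eef_pos: [599.0, -17.3, 95.9]
tool_rot: [-3.141, 0.001, 0.048]
force: [-0.2, -0.6, 3.0]
width: -0.3
gripper_force: 0.9
```

Request:
move_arm(targets="-1 0 0 0.3 0 0 0;-1 0 0 0.3 0 0 0;-1 0 0 0.2 0 0 0")

```text
clock: 4.45
eef_pos: [599.1, -17.2, 90.0]
tool_rot: [-3.141, 0.001, 0.048]
force: [-6.0, -1.2, 22.7]
width: 0.2
gripper_force: 11.6
```

Request:
move_arm(targets="-1 0 0 0 0 0 0;-1 0 0 0 0 0 0;-1 0 0 -2 0 0 0;-1 0 0 -3 0 0 0;-1 0 0 -3 0 0 0")

```text
clock: 4.87
eef_pos: [598.6, -16.8, 169.4]
tool_rot: [-3.141, 0.002, 0.049]
force: [1.4, -0.0, 0.4]
width: -0.0
gripper_force: 0.0
```

Request:
move_arm(targets="-1 -1.2 3.4 0 0 0 0;-1 -1.2 3.4 0 0 0 0;-1 -1.2 3.4 0 0 0 0;-1 -1.2 3.4 0 0 0 0;-1 0 0 0 0 0 0")

```text
clock: 5.28
eef_pos: [554.8, -165.3, 169.4]
tool_rot: [3.136, 0.002, 0.037]
force: [-0.5, -1.4, 1.6]
width: 0.3
gripper_force: 0.0
```

Run:
```python
from h import *
o=[]
for n,(x,y,w,h) in(('top',(235,170,165,155)),('scene',(220,150,200,188))):
    d=cam(n); o.append(cv2.resize(d['color'][y:y+h,x:x+w,::-1],(400,376),interpolation=cv2.INTER_CUBIC))
    s=read_state(); t=s['eef_pos']; print(n,((proj(d,t)[0]-[x,y])*[400/w,376/h]).round())
    p=[579.46,16.94,.0468]; W=lambda P:R.from_euler('z',p[2]).apply(P)+[p[0],p[1],0]
    for P in ([108,-78,90],[-108,-78,90],[-30,-136,122]): print(((proj(d,W(P))[0]-[x,y])*[400/w,376/h]).round())
cv2.imwrite('pics/c1.png',np.hstack(o))
```

```text
top [363. 195.]
[263.  90.]
[270. 274.]
[321. 201.]
scene [130.  73.]
[ 93. 198.]
[214. 120.]
[147. 109.]
```

View pics/c1.png

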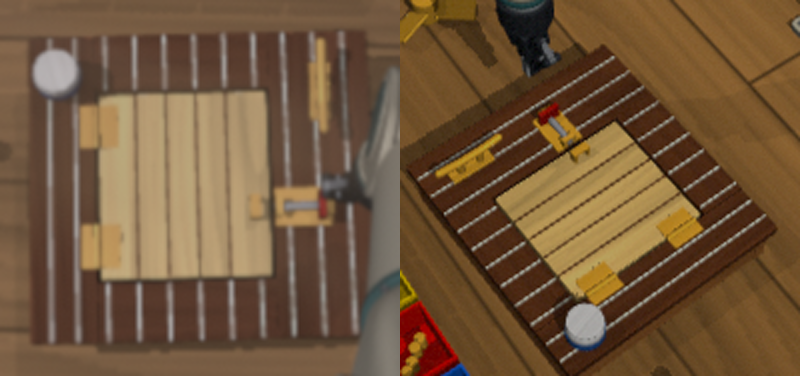

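The lid is flush and the tab is still drawn back at (322,206), with the fingertip standing behind it. Next I'll descend and push.

Request:
move_arm(targets="-1 0 0 2 0 0 0;-1 0 0 2 0 0 0;-1 0 0 1.5 0 0 0;-1 0 0 0.9 0 0 0;-1 0 0 0 0 0 0")

```text
clock: 5.8
eef_pos: [557.4, -153.3, 103.4]
tool_rot: [-3.139, 0.003, 0.051]
force: [0.5, 0.4, 0.3]
width: 0.0
gripper_force: 0.0
```

Request:
move_arm(targets="-1 0 -1 0 0 0 0;-1 0 -0.8 0 0 0 0;-1 0 -0.6 0 0 0 0;-1 0 -0.5 0 0 0 0;-1 0 -0.5 0 0 0 0")

```text
clock: 6.22
eef_pos: [557.3, -121.4, 106.2]
tool_rot: [3.141, -0.002, 0.048]
force: [0.3, -2.0, 1.3]
width: -0.4
gripper_force: 1.1
```

Request:
move_arm(targets="-1 0 -0.4 0 0 0 0;-1 0 -0.4 0 0 0 0;-1 0 -0.4 0 0 0 0;-1 0 -0.3 0 0 0 0;-1 0 0 0 0 0 0")

```text
clock: 6.63
eef_pos: [555.9, -105.7, 105.4]
tool_rot: [-3.141, -0.0, 0.049]
force: [0.4, -0.0, -0.0]
width: 0.2
gripper_force: 0.0
```

Request:
move_arm(targets="-1 0 -0.2 0 0 0 0;-1 0 -0.2 0 0 0 0;-1 0 -0.2 0 0 0 0;-1 0 0 0 0 0 0")

```text
clock: 6.97
eef_pos: [555.3, -100.3, 105.2]
tool_rot: [-3.141, 0.0, 0.048]
force: [0.4, -0.4, 0.8]
width: -0.2
gripper_force: 0.6
```

Request:
move_arm(targets="-1 0 -0.2 0 0 0 0;-1 0 -0.2 0 0 0 0;-1 0 0 0 0 0 0")

```text
clock: 7.22
eef_pos: [555.3, -99.5, 105.3]
tool_rot: [3.138, -0.0, 0.046]
force: [1.0, -6.0, -0.5]
width: -0.4
gripper_force: 3.5
```

Request:
move_arm(targets="-1 0 -0.2 0 0 0 0;-1 0 0 0 0 0 0")

```text
clock: 7.38
eef_pos: [555.2, -99.3, 105.3]
tool_rot: [3.136, -0.001, 0.045]
force: [1.8, -10.9, -0.9]
width: 0.1
gripper_force: 5.2
```

Request:
move_arm(targets="-1 0 1.5 0 0 0 0;-1 0 2 0 0 0 0;-1 0 0 -3 0 0 0;-1 0 0 -4 0 0 0;-1 0 0 -4 0 0 0")

```text
clock: 7.8
eef_pos: [555.3, -129.0, 215.2]
tool_rot: [-3.139, 0.004, 0.048]
force: [0.6, 0.8, 1.0]
width: -0.0
gripper_force: 0.0
```

Request:
move_arm(targets="-1 0 3.5 0 0 0 0;-1 0 3.5 0 0 0 0;-1 0 3.5 0 0 0 0;-1 0 0 0 0 0 0;-1 0 0 0 0 0 0")

```text
clock: 8.22
eef_pos: [560.8, -236.6, 214.7]
tool_rot: [-3.141, 0.001, 0.044]
force: [0.2, 1.2, -0.3]
width: 0.0
gripper_force: 0.0
```

Run:
```python
from h import *
o=[]
for n,(x,y,w,h) in(('top',(235,170,165,155)),('scene',(220,150,200,188))):
    d=cam(n); o.append(cv2.resize(d['color'][y:y+h,x:x+w,::-1],(400,376),interpolation=cv2.INTER_CUBIC))
    p=[579.46,16.94,.0468]; W=lambda P:R.from_euler('z',p[2]).apply(P)+[p[0],p[1],0]
    for P in ([-30,-97,122],[180,200,90],[180,-200,90]): print(((proj(d,W(P))[0]-[x,y])*[400/w,376/h]).round())
cv2.imwrite('pics/c2.png',np.hstack(o))
```

```text
[286. 202.]
[26. 37.]
[364.  29.]
[163. 127.]
[169. 376.]
[  4. 166.]
```

View pics/c2.png

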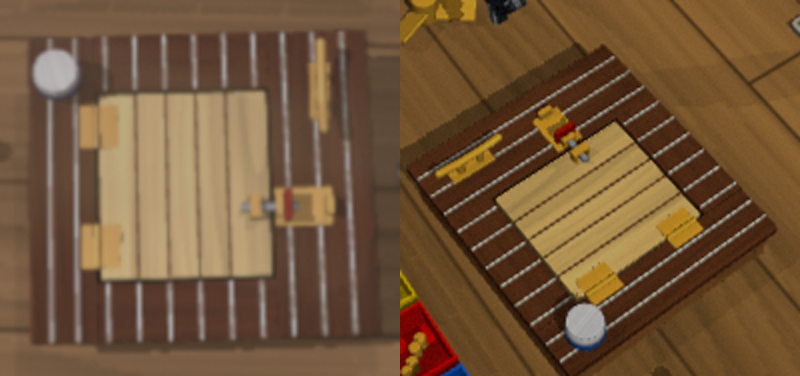

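The tab now sits at (289,205), where full travel predicts (286,202), and the rod passes through the keeper. The deck, tin and cleat haven't moved and the arm is clear, so I'm handing in.

```bash
python3 -c "
from cell import order
print(order.finish_job())"
```

```text
the job is handed in; nothing more can be done
None
```

The lid is pushed flush and the bolt was pushed to its stop through the keeper; in the last pictures the deck, tin and cleat had not moved, and the job is handed in, though no verdict came back.

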